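# Clip a climate logger into its wall holder and prove that the catch holds

## Robot

A 6-joint arm with a two-finger parallel gripper is mounted at the origin on a cart in front of the work surface, level with it; the furniture and walls round the work are solid. World frame = base frame: x ahead of the robot, y to its left, z up, the work surface at z = 0. Lengths are in mm, angles in rad, forces in N, time in s.
With the tool pointing down it reaches from about 350 to 775 mm from the base axis. Payload 7.3 kg.
Tool frame: the origin (TCP) lies at the very end of the fingers, on their centre line; the grasp point (between the pads) lies 19 mm behind it; z points along the fingers, y is the line along which they close (so a half turn about z gives the same grasp; the last joint's range is limited). The gripper opens to 92 mm and grips with 3 to 60 N. Pads are 19 mm wide; open, the fingers measure 130 mm over their backs; the gripper's body (75 mm by 190 mm) begins 47 mm behind the grasp point.
Start: joints at [-1.436, 0.342, 1.524, -0, 1.275, -0.146], TCP at [145.512, -504.451, 226.741] pointing down, gripper open.
Joint ranges: [-2.53, 2.53], [-0.77, 2.02], [0.04, 2.7], [-1, 4.14], [0.28, 2.66], [-3.11, 3.11]. Speed limits (rad/s): [2.57, 2.57, 3.14, 3.14, 3.14, 3.14].

## Interface

Orientations are given as [roll, pitch, yaw] about the fixed x, y, z axes, in that order (R = Rz(yaw) Ry(pitch) Rx(roll)).
In Python, from plant import bot gives the robot as it stands.
- The arm moves only by the tool jog_arm, never from a script. Its argument "targets" is a list of rows, each an object with "xyz": the shift along the tool's x, y, z as a fraction of full scale, a list of three; "spin": the turn about the tool's z as a fraction of full scale. In form: [{"xyz": [x, y, z], "spin": spin}, ...]. A call has exactly 10 rows; each row shifts and turns the commanded pose from where the row before left it, along the tool's axes as they then stand; what a row does not reach is not made up. Full scale, the value 1, is 80 mm for a shift and 0.1 rad for a turn. A row lasts 1/8 s, in which the tool goes at most 62.5 mm and 10.7 degrees, less where a joint would pass 70% of its speed; a pose out of reach is approached as far as the arm can. A call with a number of a shift or a turn outside -1 to 1 is refused whole. A call with a gripper value outside its range is refused whole. "gripper" is the opening in per cent of the stroke, from 0 (shut) to 100 (fully open), set as the call begins (left out, the last holds). The fingers move at their own pace and stop on an object; the grip force is fixed at half the most. Time passes only in rows, so rows that do not move let the fingers close, or fill a call up. It gives the time, the measured TCP pose, the force, the opening and the grip force at its end, in the units of the state.
- bot.get_obs(): the state, without advancing time (a new reading comes with each control period).
- bot.capture(name): name is "side" or "top"; returns the picture (400x640x3 uint8, blue, green, red); there is no depth.
- bot.get_calibration(name): a dict with "vfov" (degrees; the focal length in pixels is half the picture's height over the tangent of half this angle, whatever the lens; pixels are square), "cx", "cy" (the principal point, pixels), "k1" (the pictures are not rectified: a ray, as slopes to the right and down, at radius r is drawn at 1 + k1 r^2 times it, then the intrinsics apply), "eye" and "rotation" of the camera in the world. Camera axes: x right, y down, z forward; pixel columns grow to the right and rows downward; lengths in mm; the calibration is good to about 2 mm. A picture is of the moment at which its call begins. get_calibration takes no time and is no camera call.
- bot.close_job(): hands the job in; it is judged then, once.
The state is a dict: "time": time; "joint_positions": joint angles; "dq": joint speeds; "tau": joint torques, N m; "tool_pos": TCP position; "tcp_rot": TCP orientation; "contact_force": force on the tool from outside, world axes, zero at the start; "moment": the same for the moment, N m; "grip_width": finger opening in mm; "finger_force": force on a finger pad.
Only numpy, scipy, OpenCV 4.12 (cv2) and the standard library are available. Lean on these libraries where they do the work, as an engineer would, in place of code of your own. Each camera call takes 0.05 s, during which the arm holds its last target. There are 200 camera calls.

## Task

Clip the white climate logger into the grey two-bay wall holder: its vented toe end under the black hook, its other end pressed down until the orange spring catch snaps over it, without forcing it. Either bay will do, but one of the two catches is worn and lets go under a light pull, and it is not marked which. So tug the catch end of the logger firmly upward (about 15 N): if it lifts free, seat it in the other bay and tug it there too; leave it clipped flat in the bay that holds, let go, and do not disturb the petri dish, marker or scissors.

Things in the scene. Friction and masses are not known exactly. Their poses are not given: they have to be found in the camera images.
- logger: white climate logger: body 118 (x) x 54 (y) x 34 mm (z), 0.14-0.28 kg; origin: centre of its underside, z up. Toe end (+x): vent slots on top, a grey tongue x 59 to 69 mm, 36 mm wide, z 0 to 8. Heel end (-x): dark display on top, a grey ledge x -59 to -67 mm, 26 mm wide, z 10 to 16. Grip it across its width, at the ribbed sides (x -37 to -13 mm) or near; the rails of a bay cover only z 0 to 11.
- logger_heel (a point): the logger's underside at the end face of the heel: x -59, y 0, z 0 mm of the logger
- logger_toe (a point): underside of the tip of the toe tongue: x 69, y 0, z 0 mm of the logger
- holder: wall holder lying flat, fixed: grey plate 186 (x) x 160 (y) x 10 mm, origin in its underside; x runs along the two equal bays from the orange catches (-x, robot's side) to the black toe hooks (+x). Seated, the logger's origin is at the bay's point, x axes alike. To enter, tilt it heel up 14 to 17 degrees, set the tongue on the floor short of the overhang, push it under up to the stop, swing the heel down.
- bay_left (a point): centre of the floor of the +y bay (x 0, y +38, z 10 mm of the holder), axes as the holder. Both bays: side rails 60 mm apart inside, x -39 to 47 mm, 5 mm thick, 11 mm high over the floor; toe hook: overhang from x 62 mm on, 46 mm wide and 14 mm high inside, its top 22 mm high, stop wall at x 72 mm (3 mm of play for the tongue).
- bay_right (a point): centre of the floor of the -y bay (x 0, y -38, z 10 mm of the holder), axes as the holder. Both bays: at the heel end a black catch housing, 40 mm wide, x -69.5 to -90.5 mm, 30 mm high over the floor; in it an orange spring hook, 26 mm wide, whose sloping nose reaches in to x -61 mm, top 32 mm, underside 17.5 mm high (on the worn one it is a slope, hidden from above).
- catch_a (a joint): travel of one spring hook: 0 = forward over the bay, 0.009 m = right back. It may be in either bay. Pressing the heel down (2 to 10 N) drives a hook back 6 mm and it snaps over the ledge. The sound hook leaves the ledge 1 to 2 mm of play and then holds over 30 N; the worn one looks the same.
- catch_b (a joint): travel of the other spring hook, in the other bay, read alike. One of the two hooks is worn: it lets the heel go at 1 to 5 N of upward pull at the heel, within 6 mm of rise, and the logger then swings up about its toe. The toe has 6 mm of play upward, so pull near the heel, straight up or swinging about the toe.
- petri_1: round white petri dish, 69 mm across, 17 mm high, origin at the centre of its underside; to be left alone
- marker: red and white marker pen, 135 mm long (its y), 17 mm thick, lying behind on the right; to be left alone
- scissors: scissors with blue handles, 199 mm long (its y), 9 mm high, lying behind the bench vice on the left; to be left alone

How it is judged (in metres and radians):
On the way, in this order (a step that is already met when the one before it is completed fails the run):
1. the logger lies fully down in one of the bays, toe under the hook and heel below the catch (((z of logger_heel in the frame of bay_left between -0.004 and 0.003 m and z of logger_toe in the frame of bay_left below 0.003 m and x of logger in the frame of bay_left between -0.005 and 0.005 m and y of logger in the frame of bay_left between -0.005 and 0.005 m and angle between the x axis of logger and the x axis of holder, either way round below 0.12 rad and angle between logger's own z axis and vertical below 0.12 rad) or (z of logger_heel in the frame of bay_right between -0.004 and 0.003 m and z of logger_toe in the frame of bay_right below 0.003 m and x of logger in the frame of bay_right between -0.005 and 0.005 m and y of logger in the frame of bay_right between -0.005 and 0.005 m and angle between the x axis of logger and the x axis of holder, either way round below 0.12 rad and angle between logger's own z axis and vertical below 0.12 rad))), for 0.1 s.
2. the seated logger is tugged upward and its catch holds it against more than 5 N without letting it up (((z of logger_heel in the frame of bay_left between 0.0003 and 0.006 m and z of logger_toe in the frame of bay_left below 0.012 m and x of logger in the frame of bay_left between -0.005 and 0.005 m and y of logger in the frame of bay_left between -0.005 and 0.005 m and angle between the x axis of logger and the x axis of holder, either way round below 0.12 rad and angle between logger's own z axis and vertical below 0.12 rad) or (z of logger_heel in the frame of bay_right between 0.0003 and 0.006 m and z of logger_toe in the frame of bay_right below 0.012 m and x of logger in the frame of bay_right between -0.005 and 0.005 m and y of logger in the frame of bay_right between -0.005 and 0.005 m and angle between the x axis of logger and the x axis of holder, either way round below 0.12 rad and angle between logger's own z axis and vertical below 0.12 rad)) and contact force between any of catch_a, catch_b and logger above 5 N), for 0.05 s.
At the end, for the whole second after the job is handed in: the logger lies flat and at rest in one bay of the holder, toe under its hook and heel under the catch: within 5 mm of the bay's centre along and across, both ends within 3 mm of the bay floor, released (((z of logger_heel in the frame of bay_left between -0.004 and 0.003 m and z of logger_toe in the frame of bay_left below 0.003 m and x of logger in the frame of bay_left between -0.005 and 0.005 m and y of logger in the frame of bay_left between -0.005 and 0.005 m and angle between the x axis of logger and the x axis of holder, either way round below 0.12 rad and angle between logger's own z axis and vertical below 0.12 rad) or (z of logger_heel in the frame of bay_right between -0.004 and 0.003 m and z of logger_toe in the frame of bay_right below 0.003 m and x of logger in the frame of bay_right between -0.005 and 0.005 m and y of logger in the frame of bay_right between -0.005 and 0.005 m and angle between the x axis of logger and the x axis of holder, either way round below 0.12 rad and angle between logger's own z axis and vertical below 0.12 rad)) and linear speed of logger below 0.01 m/s); the robot touches nothing.
It fails at once if the logger is forced against the holder with more than 80 N (contact force between logger and holder above 80 N).
It fails at once if the petri dish moved by more than 15 mm (distance of petri_1 from where it was at the start of the episode above 0.015 m).
It fails at once if the marker moved by more than 15 mm (distance of marker from where it was at the start of the episode above 0.015 m).
It fails at once if the scissors moved by more than 15 mm (distance of scissors from where it was at the start of the episode above 0.015 m).
It also fails if it takes over 58 s, if anything falls off the work surface, if the arm or the gripper's body presses on something with over 40 N, if the wrist force passes 120 N, or if a joint passes its speed limit or range.

## Working session

There is one attempt and no reset: what is moved stays moved. The work goes in short steps, Python scripts to look and compute and a tool call to move; the robot and the scene stay as the last step left them, time stands still between calls to the robot, and variables do not carry over. Pictures are saved under pics/ and viewed, at most 10 in all, crops included, and the job is handed in when it is done.

Besides the shell and the picture viewer there is one more tool, called after "Call:" by a JSON object that holds its "name" and its "arguments". jog_arm: Moves the arm, as the interface text tells. Shift numbers are shares of 80 mm and turn numbers shares of 0.1 rad, none past 1 either way. Its arguments: {"type":"object","properties":{"targets":{"type":"array","items":{"type":"object","properties":{"xyz":{"type":"array","items":{"type":"number"}},"spin":{"type":"number"}}}},"gripper":{"type":"number"}},"required":["targets"]}

```bash
mkdir -p pics; python3 - <<'E'
from plant import bot
import cv2
for n in("side","top"):
    c=bot.get_calibration(n);print(n,c)
    cv2.imwrite(f"pics/{n}0.png",bot.capture(n))
print(bot.get_obs())
E
```

```text
side {'vfov': 43.51379207067968, 'cx': 319.65075348789287, 'cy': 200.56370045748824, 'k1': -0.15549902996816314, 'eye': array([  208.05952345, -1013.72534018,   587.58680901]), 'rotation': array([-2.04966965, -0.00578859, -0.34685855])}
top {'vfov': 47.787013633790146, 'cx': 318.6884602544963, 'cy': 201.6542529964779, 'k1': -0.0005324118433106549, 'eye': array([351.10297129, -18.06897695, 974.2037749 ]), 'rotation': array([-2.9308109 , -0.00427921, -1.59997483])}
{'time': 0.1, 'joint_positions': array([-1.43605047e+00,  3.42615938e-01,  1.52489176e+00,  8.56491443e-06,
        1.27540067e+00, -1.45996043e-01]), 'dq': array([ 0.00113356, -0.00208728, -0.00274282,  0.00048289, -0.00052375,
       -0.00128199]), 'tau': array([ 1.77812974e-03, -4.32003558e+01, -2.44694853e+01,  7.19103031e-02,
        5.26375172e-02, -4.35712275e-05]), 'tool_pos': array([ 145.43946796, -504.08882712,  226.14410017]), 'tcp_rot': array([-3.14029214e+00, -1.99509775e-04,  2.80739274e-01]), 'contact_force': array([-0.26725604, -0.59448085, -0.1423947 ]), 'moment': array([ 0.07340549, -0.0216881 , -0.04181109]), 'finger_force': 0.0, 'grip_width': 91.86077924259992}
```

View pics/top0.png

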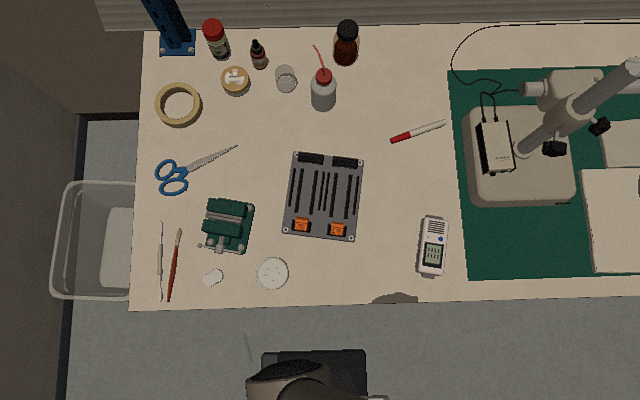

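View pics/side0.png

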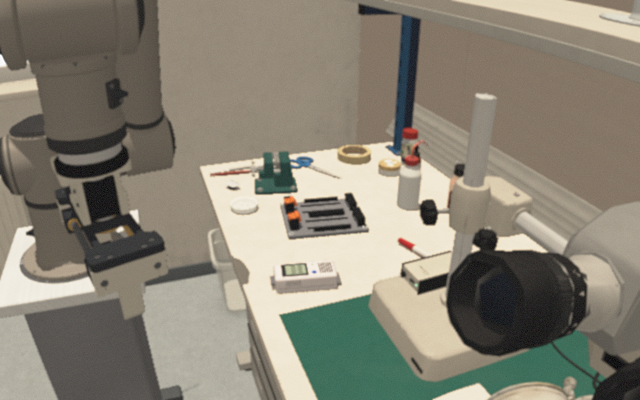

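The top view shows the holder near (322,195), with its orange catches at (301,225) and (338,229). The logger is near (432,245), display end toward the robot. I'll enlarge that area.

```bash
python3 - <<'E'
import cv2
a=cv2.imread("pics/top0.png")[140:290,275:455]
a=cv2.resize(a,None,fx=4,fy=4,interpolation=cv2.INTER_CUBIC)
cv2.imwrite("pics/c1.png",a)
b=cv2.imread("pics/side0.png")[180:300,260:380]
cv2.imwrite("pics/c2.png",cv2.resize(b,None,fx=5,fy=5,interpolation=cv2.INTER_CUBIC))
E
```

```text
(no output)
```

View pics/c1.png

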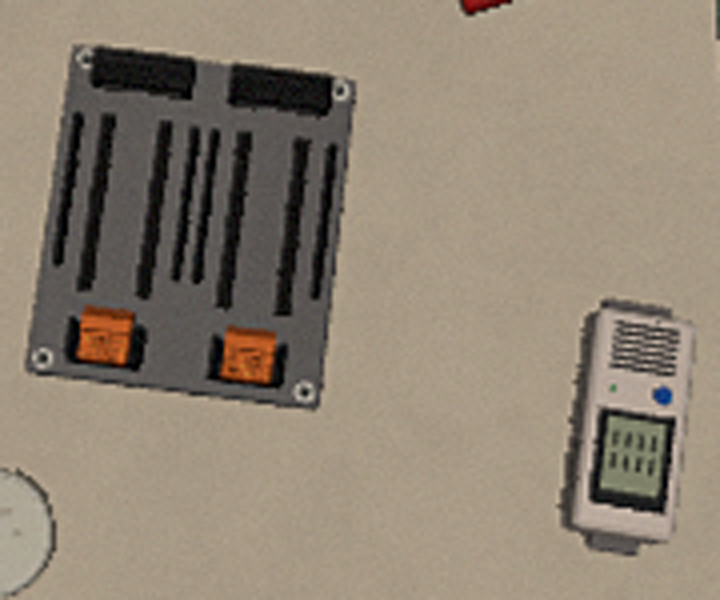

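View pics/c2.png

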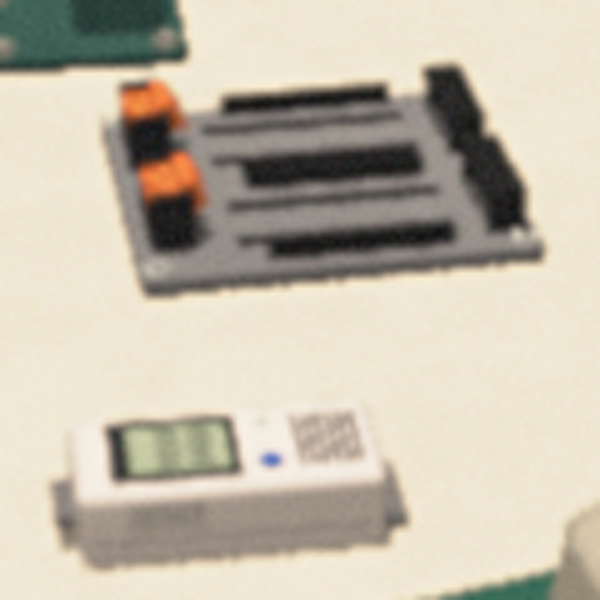

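Crop c1 gives the plate corners, the screws and the logger's top edges. I'll fit both poses with the known sizes.

```bash
cat > h.py <<'E'
import numpy as np, cv2
from scipy.spatial.transform import Rotation as R
from scipy.optimize import least_squares
from plant import bot
def proj(n,P):
    c=bot.get_calibration(n); f=200/np.tan(np.radians(c['vfov']/2))
    p=(np.atleast_2d(P)-c['eye'])@R.from_euler('xyz',c['rotation']).as_matrix()
    s=p[:,:2]/p[:,2:]; s=s*(1+c['k1']*(s**2).sum(1,keepdims=True))
    return s*f+[c['cx'],c['cy']]
def pose(v,L): # x,y,z,yaw,pitch(heel up +)
    return np.array(L,float)@R.from_euler('xyz',[0,v[4],v[3]]).as_matrix().T+v[:3]
def fit(obs,x0,free=(0,1,3)):
    # obs: list of (cam,localpts,pixels)
    x0=np.array(x0,float); free=list(free)
    def r(q):
        v=x0.copy(); v[free]=q
        return np.concatenate([(proj(n,pose(v,L))-np.array(p)).ravel() for n,L,p in obs])
    s=least_squares(r,x0[free],x_scale=[0.02 if i>2 else 10 for i in free]); v=x0.copy(); v[free]=s.x
    return v,np.round(s.fun.reshape(-1,2),1)
E
python3 - <<'E'
from h import *
t=lambda a:np.array(a)/4.+[275,140]
s=lambda a:np.array(a)/5.+[260,180]
Pl=[[93,80,10],[93,-80,10],[-93,-80,10],[-93,80,10]]
o1=("top",Pl,t([[75,45],[355,80],[318,403],[28,368]]))
o2=("side",[Pl[2]],s([[150,284]]))
for o in([o1],[o1,o2]): print(fit(o,[480,0,0,0,0]))
# hook/catches check
T=[[59,27,34],[59,-27,34],[-59,-27,34],[-59,27,34]]
l1=("top",T,t([[597,303],[694,320],[668,545],[573,528]]))
S=[[59,-27,34],[-59,-27,34],[-59,27,34],[59,27,34],[59,-27,0],[-59,-27,0]]
l2=("side",S,s([[388,475],[78,503],[70,420],[370,403],[388,542],[85,566]]))
for o in([l1],[l2],[l1,l2]): print(fit(o,[400,-230,0,0,0]))
E
```

```text
(array([ 5.71463435e+02, -3.92568910e+01,  0.00000000e+00, -1.55782689e-01,
        0.00000000e+00]), array([[-0.5, -0.7],
       [ 0.6, -0.7],
       [ 0.7,  1. ],
       [-0.7,  0.3]]))
(array([ 5.71981698e+02, -3.96870529e+01,  0.00000000e+00, -1.50479453e-01,
        0.00000000e+00]), array([[-0.6, -0.8],
       [ 0.5, -1.2],
       [ 1.1,  0.6],
       [-0.3,  0.3],
       [-1.1, -1. ]]))
(array([ 4.51395849e+02, -2.64457773e+02,  0.00000000e+00, -1.93078638e-01,
        0.00000000e+00]), array([[-0.6,  0.4],
       [ 0.6,  0.2],
       [ 1.1, -0.3],
       [-1.1, -0.3]]))
(array([ 4.52053355e+02, -2.69322540e+02,  0.00000000e+00, -2.09188840e-01,
        0.00000000e+00]), array([[ 1. ,  0.1],
       [-0.2, -0.7],
       [-0.3, -0.7],
       [-0.1, -1.6],
       [ 0.5,  1.2],
       [-0.9,  1.3]]))
(array([ 4.52160607e+02, -2.66537496e+02,  0.00000000e+00, -1.99387964e-01,
        0.00000000e+00]), array([[ 0.6, -0.1],
       [ 1.7, -0. ],
       [ 1.9, -0.6],
       [-0.3, -0.9],
       [ 0.5, -1. ],
       [-0.4, -1.4],
       [-0.7, -1.3],
       [-0.8, -2.5],
       [ 0.1,  0.1],
       [-1.1,  0.6]]))
```

Call:
{"name": "jog_arm", "arguments": {"targets": [{"xyz": [0,0,0],"spin": 0.95},{"xyz": [0,0,0],"spin": 0.95},{"xyz": [0,0,0],"spin": 0.95},{"xyz": [0,0,0],"spin": 0.95},{"xyz": [0,0,0],"spin": 0.95},{"xyz": [0.36,-0.46,0],"spin": 0},{"xyz": [0.36,-0.46,0],"spin": 0},{"xyz": [0.36,-0.46,0],"spin": 0},{"xyz": [0.36,-0.46,0],"spin": 0},{"xyz": [0.36,-0.46,0],"spin": 0}], "gripper": 100}}

```text
time: 1.35
tool_pos: [323.2, -350.4, 226.5]
tcp_rot: [-3.141, 0.0, -0.194]
contact_force: [0.2, 0.5, 1.3]
grip_width: 91.8
finger_force: 0.0
```

Call:
{"name": "jog_arm", "arguments": {"targets": [{"xyz": [0.36,-0.46,0],"spin": 0},{"xyz": [0.36,-0.46,0],"spin": 0},{"xyz": [0.36,-0.46,0],"spin": 0},{"xyz": [0,0,0.5],"spin": 0},{"xyz": [0,0,0.5],"spin": 0},{"xyz": [0,0,0.5],"spin": 0},{"xyz": [0,0,0.25],"spin": 0},{"xyz": [0,0,0],"spin": 0},{"xyz": [0,0,0],"spin": 0},{"xyz": [0,0,0],"spin": 0}]}}

```text
time: 2.6
tool_pos: [429.0, -260.5, 87.8]
tcp_rot: [3.14, -0.002, -0.194]
contact_force: [0.2, -0.1, -0.3]
grip_width: 91.9
finger_force: 0.0
```

Call:
{"name": "jog_arm", "arguments": {"targets": [{"xyz": [0,0,0.5],"spin": 0},{"xyz": [0,0,0.45],"spin": 0},{"xyz": [0,0,0],"spin": 0},{"xyz": [0,0,0],"spin": 0},{"xyz": [0,0,0],"spin": 0},{"xyz": [0,0,0],"spin": 0},{"xyz": [0,0,0],"spin": 0},{"xyz": [0,0,0],"spin": 0},{"xyz": [0,0,0],"spin": 0},{"xyz": [0,0,0],"spin": 0}]}}

```text
time: 3.85
tool_pos: [428.4, -260.0, 10.7]
tcp_rot: [-3.142, 0.0, -0.194]
contact_force: [0.3, -0.1, 0.6]
grip_width: 92.0
finger_force: 0.0
```

Call:
{"name": "jog_arm", "arguments": {"targets": [{"xyz": [0,0,0],"spin": 0},{"xyz": [0,0,0],"spin": 0},{"xyz": [0,0,0],"spin": 0},{"xyz": [0,0,0],"spin": 0},{"xyz": [0,0,0],"spin": 0},{"xyz": [0,0,0],"spin": 0},{"xyz": [0,0,0],"spin": 0},{"xyz": [0,0,-0.3],"spin": 0},{"xyz": [0,0,-0.5],"spin": 0},{"xyz": [0,0,-0.5],"spin": 0}], "gripper": 56}}

```text
time: 5.1
tool_pos: [427.9, -259.5, 115.2]
tcp_rot: [-3.141, 0.002, -0.194]
contact_force: [0.6, -1.6, -2.3]
grip_width: 53.6
finger_force: 30.0
```

```bash
python3 - <<'E'
from h import *
o=bot.get_obs();print(o['grip_width'],o['finger_force'],o['contact_force'],o['tool_pos'])
im=bot.capture("side");cv2.imwrite("pics/s1f.png",im)
cv2.imwrite("pics/s1.png",cv2.resize(im[180:320,230:400],None,fx=4,fy=4,interpolation=cv2.INTER_CUBIC))
E
```

```text
53.6067027947068 29.974576234817505 [ 0.58889096 -1.57690184 -2.34715661] [ 427.87009205 -259.49076791  115.24156954]
```

View pics/s1.png

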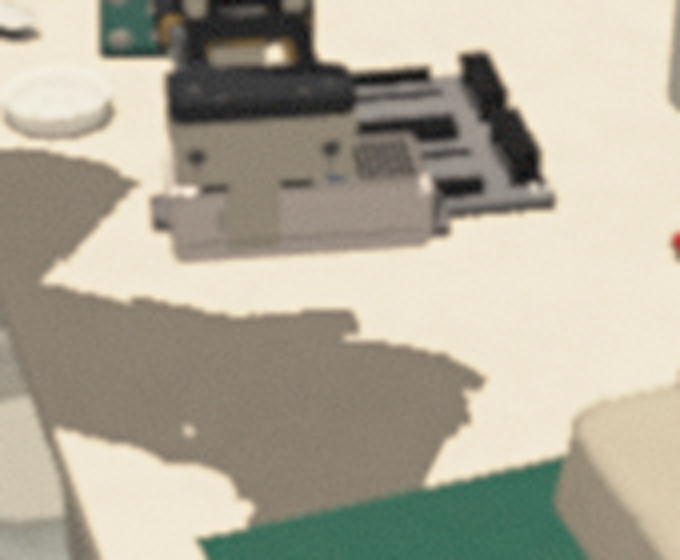

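The logger is held level in a 30 N grip, about 104 mm up. The interface can't tilt the tool, so I'll set the heel on a hook (top at z = 32) with the toe over the table beyond it. Pressing down there should pivot the logger to about 15°. First I need the hook's far edge and a check of the neighbouring objects.

```bash
cat >> h.py <<'E'
H=np.array([571.7,-39.5,0,-0.155,0])
def back(n,uv,z):
    return least_squares(lambda q:(proj(n,[q[0],q[1],z])-uv).ravel(),[570,-40]).x
def toH(p):
    c,s=np.cos(H[3]),np.sin(H[3]);d=np.array(p)[:2]-H[:2];return np.round([c*d[0]+s*d[1],-s*d[0]+c*d[1]],1)
def toW(x,y):
    c,s=np.cos(H[3]),np.sin(H[3]);return np.round([H[0]+c*x-s*y,H[1]+s*x+c*y],1)
def need(x,y,yaw):
    "tool shift in mm along tool x,y to reach world x,y from current, and spin"
    o=bot.get_obs();p=o['tool_pos'];a=o['tcp_rot'][2];d=np.array([x,y])-p[:2]
    return dict(x=round(d@[np.cos(a),np.sin(a)],1),y=round(d@[np.sin(a),-np.cos(a)],1),spin=round(a-yaw,3),tcp=np.round(p,1),f=np.round(o['contact_force'],1),rot=np.round(o['tcp_rot'],3))
E
python3 - <<'E'
from h import *
t=lambda a:np.array(a)/4.+[275,140]
for n,p in dict(Rfar=(282,71),Rnear=(278,109),Lfar=(144,54),Lnear=(142,92),Rl=(232,65),Rr=(333,78)).items():
    print(n,[toH(back("top",t(p),z)) for z in(32,24)])
for n,p in dict(cR=(251,328),cL=(108,308)).items(): print(n,toH(back("top",t(p),42)))
for n,p in dict(petri=(272,273)).items(): print(n,back("top",np.array(p),17))
print("bottle",back("top",np.array((322,106.)),0),"marker",back("top",np.array((390,140.)),8),back("top",np.array((446,121.)),8))
E
```

```text
Rfar [array([ 83.7, -37.3]), array([ 86.3, -37.5])]
Rnear [array([ 62.1, -37.6]), array([ 64.5, -37.8])]
Lfar [array([83.8, 38.6]), array([86.4, 39. ])]
Lnear [array([62.3, 36.9]), array([64.7, 37.3])]
Rl [array([83.7, -9.8]), array([86.3, -9.8])]
Rr [array([ 83.3, -65.3]), array([ 85.9, -65.7])]
cR [-61.  -36.8]
cL [-59.9  38.8]
petri [405.57540881  74.16522352]
bottle [785.14741993 -42.56645495] marker [ 695.26755485 -193.21008877] [ 737.29053843 -323.70330359]
```

```bash
sed -i 's/571.7,-39.5/571.7,-38.8/' h.py; python3 - <<'E'
from h import *
w=toW(113,-44);print(w,need(*w,-0.155))
E
```

```text
[676.6 -99.7] {'x': np.float64(210.6), 'y': np.float64(-206.1), 'spin': np.float64(-0.039), 'tcp': array([ 430.2, -261.3,  120.5]), 'f': array([ 2. , -1.3,  1.7]), 'rot': array([ 3.138, -0.006, -0.194])}
```

Call:
{"name": "jog_arm", "arguments": {"targets": [{"xyz": [0.33,-0.322,0],"spin": 0},{"xyz": [0.33,-0.322,0],"spin": 0},{"xyz": [0.33,-0.322,0],"spin": 0},{"xyz": [0.33,-0.322,0],"spin": 0},{"xyz": [0.33,-0.322,0],"spin": 0},{"xyz": [0.33,-0.322,0],"spin": 0},{"xyz": [0.33,-0.322,0],"spin": 0},{"xyz": [0.33,-0.322,0],"spin": -0.39},{"xyz": [0,0,0],"spin": 0},{"xyz": [0,0,0],"spin": 0}]}}

```text
time: 6.4
tool_pos: [674.4, -98.6, 113.6]
tcp_rot: [3.141, 0.002, -0.155]
contact_force: [0.1, 0.1, -2.8]
grip_width: 53.8
finger_force: 30.0
```

```bash
python3 - <<'E'
from h import *
w=toW(113,-44);print(w,need(*w,-0.155))
E
```

```text
[676.6 -99.7] {'x': np.float64(2.3), 'y': np.float64(0.8), 'spin': np.float64(-0.0), 'tcp': array([674.4, -98.6, 113.6]), 'f': array([ 0.1,  0.1, -2.8]), 'rot': array([ 3.141e+00,  2.000e-03, -1.550e-01])}
```

Call:
{"name": "jog_arm", "arguments": {"targets": [{"xyz": [0.03,0,0.4],"spin": 0},{"xyz": [0,0,0.4],"spin": 0},{"xyz": [0,0,0],"spin": 0},{"xyz": [0,0,0.03],"spin": 0},{"xyz": [0,0,0.03],"spin": 0},{"xyz": [0,0,0.03],"spin": 0},{"xyz": [0,0,0.03],"spin": 0},{"xyz": [0,0,0],"spin": 0},{"xyz": [0,0,0],"spin": 0},{"xyz": [0,0,0],"spin": 0}]}}

```text
time: 7.65
tool_pos: [678.5, -99.1, 42.2]
tcp_rot: [3.141, -0.002, -0.155]
contact_force: [0.0, 1.1, 5.4]
grip_width: 53.8
finger_force: 30.0
```

Call:
{"name": "jog_arm", "arguments": {"targets": [{"xyz": [0,0,0.02],"spin": 0},{"xyz": [0,0,0.02],"spin": 0},{"xyz": [0,0,0.02],"spin": 0},{"xyz": [0,0,0.02],"spin": 0},{"xyz": [0,0,0],"spin": 0},{"xyz": [0,0,0],"spin": 0},{"xyz": [0,0,0],"spin": 0},{"xyz": [0,0,0],"spin": 0},{"xyz": [0,0,0],"spin": 0},{"xyz": [0,0,0],"spin": 0}]}}

```text
time: 8.9
tool_pos: [681.0, -99.5, 37.5]
tcp_rot: [3.141, -0.008, -0.155]
contact_force: [5.9, 0.2, 9.1]
grip_width: 54.1
finger_force: 30.0
```

```bash
python3 - <<'E'
from h import *
o=bot.get_obs();print(o['contact_force'],o['moment'],o['tool_pos'])
im=bot.capture("side");cv2.imwrite("pics/s2f.png",im)
cv2.imwrite("pics/s2.png",cv2.resize(im[140:260,260:430],None,fx=4.5,fy=4.5,interpolation=cv2.INTER_CUBIC))
E
```

```text
[5.8949774  0.20215462 9.10457789] [ 0.16717922 -0.61652997 -0.12506731] [680.96933142 -99.47988549  37.47662345]
```

View pics/s2.png

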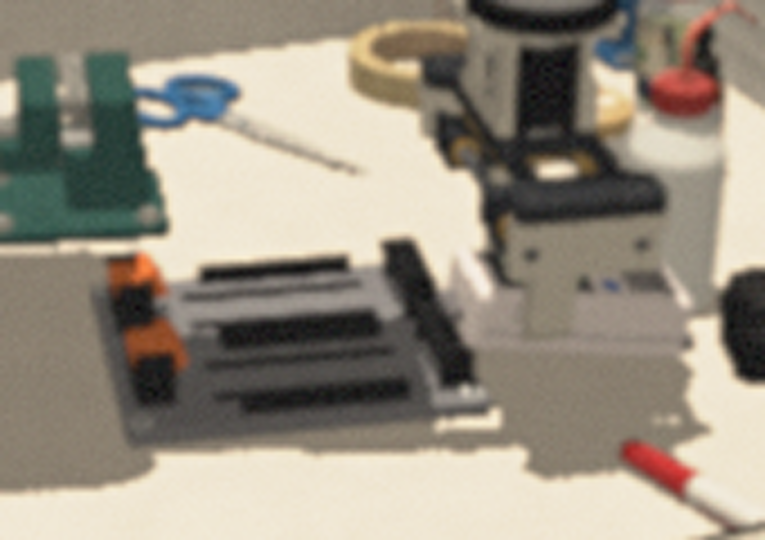

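The logger has started to tilt, with its heel only just on the hook's far edge: heel bottom near crop (472,342), toe near (688,347). I'll lift slightly, shift back toward the hook and press again.

Call:
{"name": "jog_arm", "arguments": {"targets": [{"xyz": [0,0,-0.12],"spin": 0},{"xyz": [-0.12,0,0],"spin": 0},{"xyz": [0,0,0],"spin": 0},{"xyz": [0,0,0.06],"spin": 0},{"xyz": [0,0,0.03],"spin": 0},{"xyz": [0,0,0.02],"spin": 0},{"xyz": [0,0,0.02],"spin": 0},{"xyz": [0,0,0.02],"spin": 0},{"xyz": [0,0,0],"spin": 0},{"xyz": [0,0,0],"spin": 0}]}}

```text
time: 10.2
tool_pos: [671.1, -98.0, 35.5]
tcp_rot: [3.141, -0.007, -0.155]
contact_force: [2.0, 0.2, 12.2]
grip_width: 53.9
finger_force: 30.0
```

Call:
{"name": "jog_arm", "arguments": {"targets": [{"xyz": [0.01,0,0.02],"spin": 0},{"xyz": [0.01,0,0.02],"spin": 0},{"xyz": [0,0,0],"spin": 0},{"xyz": [0,0,0],"spin": 0},{"xyz": [0,0,0],"spin": 0},{"xyz": [0,0,0],"spin": 0},{"xyz": [0,0,0],"spin": 0},{"xyz": [0,0,0],"spin": 0},{"xyz": [0,0,0],"spin": 0},{"xyz": [0,0,0],"spin": 0}]}}

```text
time: 11.45
tool_pos: [671.4, -98.0, 35.0]
tcp_rot: [3.141, -0.005, -0.155]
contact_force: [-10.2, 1.4, 31.1]
grip_width: 54.0
finger_force: 30.0
```

Call:
{"name": "jog_arm", "arguments": {"targets": [{"xyz": [0,0,-0.1],"spin": 0},{"xyz": [0,0,-0.3],"spin": 0},{"xyz": [0,0,-0.4],"spin": 0},{"xyz": [0,0,-0.3],"spin": 0},{"xyz": [-0.3,0,0],"spin": 0},{"xyz": [-0.4,0,0],"spin": 0},{"xyz": [-0.4,0,0],"spin": 0},{"xyz": [-0.3,0,0],"spin": 0},{"xyz": [0,0,0],"spin": 0},{"xyz": [0,0,0],"spin": 0}]}}

```text
time: 12.7
tool_pos: [560.0, -80.7, 117.0]
tcp_rot: [3.141, -0.001, -0.155]
contact_force: [0.7, -0.3, -2.6]
grip_width: 54.3
finger_force: 30.0
```

```bash
python3 - <<'E'
from h import *
o=bot.get_obs();print(o['contact_force'],o['tool_pos'],o['tcp_rot'])
im=bot.capture("side");cv2.imwrite("pics/s3f.png",im)
cv2.imwrite("pics/t3f.png",bot.capture("top"))
p=o['tool_pos'];L=[p[0]+24,p[1]-4,p[2]-11]
for th in (0,.13,.26):print(np.round(proj("side",pose([*L,-.155,th],[[59,-27,34],[-59,-27,34],[59,-27,0],[-59,-27,0]]))).tolist())
cv2.imwrite("pics/s3.png",cv2.resize(im[120:245,270:400],None,fx=4.5,fy=4.5,interpolation=cv2.INTER_CUBIC))
E
```

```text
[ 0.71433708 -0.30634969 -2.64044672] [560.04826209 -80.67946748 116.97475314] [ 3.14144863e+00 -8.16830384e-04 -1.55335673e-01]
[[365.0, 174.0], [311.0, 178.0], [364.0, 188.0], [311.0, 193.0]]
[[367.0, 178.0], [314.0, 175.0], [364.0, 192.0], [312.0, 190.0]]
[[368.0, 181.0], [316.0, 172.0], [363.0, 195.0], [312.0, 186.0]]
```

View pics/s3.png

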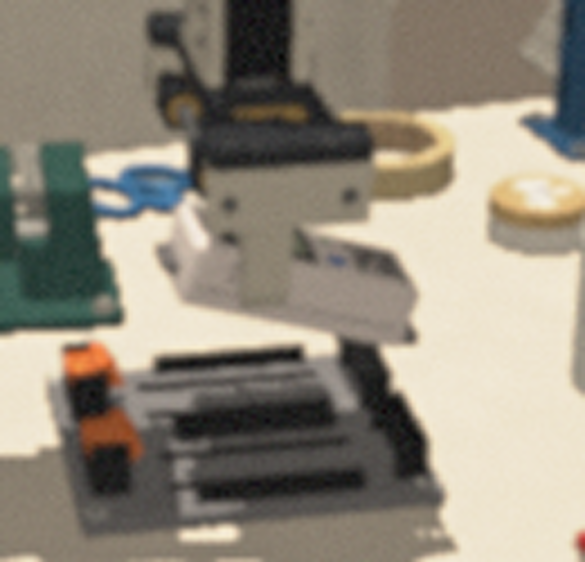

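```bash
python3 - <<'E'
from h import *
s=lambda a:np.array(a)/4.5+[270,120]
S=[[-59,-27,34],[-59,-27,0],[59,-27,0],[59,-27,34],[-59,27,34]]
px=s([[212,248],[185,297],[392,342],[416,285],[188,200]])
print(fit([("side",S,px)],[580,-84,110,-.155,.2],(0,2,4)))
print(fit([("side",S,px)],[580,-84,110,-.155,.2],(0,1,2,4)))
im=cv2.imread("pics/t3f.png");cv2.imwrite("pics/t3.png",cv2.resize(im[130:260,260:390],None,fx=4.5,fy=4.5,interpolation=cv2.INTER_CUBIC))
E
```

```text
(array([ 5.77951036e+02, -8.40000000e+01,  1.01821243e+02, -1.55000000e-01,
        3.10154227e-01]), array([[-2.5, -2.1],
       [-1.2,  1.2],
       [ 2.9,  1.9],
       [ 2.8,  0.9],
       [-1.6, -1.4]]))
(array([ 6.15835300e+02,  1.19610564e+01,  5.35686795e+01, -1.55000000e-01,
        3.02165015e-01]), array([[-1. , -1.3],
       [ 0.8,  0.6],
       [ 0.3,  0. ],
       [-0.4,  0.3],
       [ 0.3,  0.3]]))
```

View pics/t3.png

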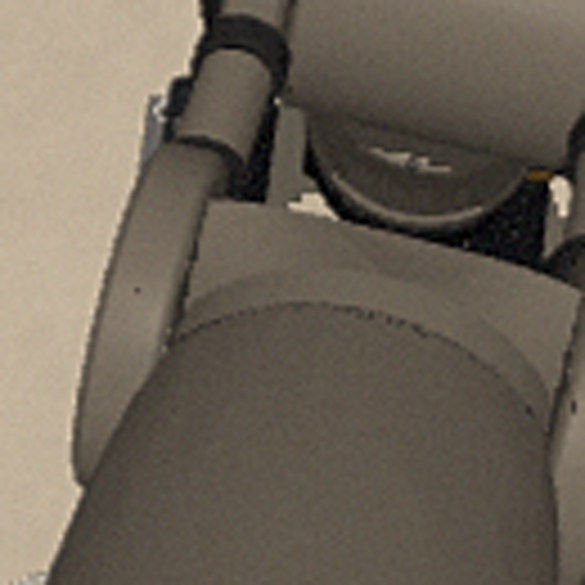

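The side view shows the logger tilted heel up, near 0.29 rad (16.5°), which agrees with the toe resting on the table during the press. Tip height is therefore about TCP − 35 mm, and tip x about tool + 82 mm. I'll go to the right bay with the tip just short of the overhang.

```bash
python3 - <<'E'
from h import *
w=toW(-27,-38);print(w,need(*w,-0.155))
E
```

```text
[539.2 -72.2] {'x': np.float64(-22.0), 'y': np.float64(-5.1), 'spin': np.float64(-0.0), 'tcp': array([560.1, -80.7, 116.9]), 'f': array([ 0.2, -0.5, -3. ]), 'rot': array([ 3.141e+00, -1.000e-03, -1.550e-01])}
```

Call:
{"name": "jog_arm", "arguments": {"targets": [{"xyz": [-0.275,-0.064,0],"spin": 0},{"xyz": [0,0,0],"spin": 0},{"xyz": [0,0,0.3],"spin": 0},{"xyz": [0,0,0.3],"spin": 0},{"xyz": [0,0,0.2],"spin": 0},{"xyz": [0,0,0.04],"spin": 0},{"xyz": [0,0,0.02],"spin": 0},{"xyz": [0,0,0.02],"spin": 0},{"xyz": [0,0,0],"spin": 0},{"xyz": [0,0,0],"spin": 0}]}}

```text
time: 14.05
tool_pos: [538.5, -72.0, 47.1]
tcp_rot: [3.141, -0.001, -0.155]
contact_force: [-0.3, -0.0, -3.0]
grip_width: 53.8
finger_force: 30.0
```

Not touching yet. Lower gently to contact.

Call:
{"name": "jog_arm", "arguments": {"targets": [{"xyz": [0,0,0.015],"spin": 0},{"xyz": [0,0,0.015],"spin": 0},{"xyz": [0,0,0.01],"spin": 0},{"xyz": [0,0,0],"spin": 0},{"xyz": [0,0,0],"spin": 0},{"xyz": [0,0,0],"spin": 0},{"xyz": [0,0,0],"spin": 0},{"xyz": [0,0,0],"spin": 0},{"xyz": [0,0,0],"spin": 0},{"xyz": [0,0,0],"spin": 0}]}}

```text
time: 15.3
tool_pos: [537.9, -71.9, 44.0]
tcp_rot: [3.141, 0.001, -0.155]
contact_force: [-4.6, 0.7, 5.2]
grip_width: 53.7
finger_force: 30.0
```

Call:
{"name": "jog_arm", "arguments": {"targets": [{"xyz": [0,0,-0.02],"spin": 0},{"xyz": [0.03,0,0],"spin": 0},{"xyz": [0.03,0,0],"spin": 0},{"xyz": [0.03,0,0],"spin": 0},{"xyz": [0,0,0],"spin": 0},{"xyz": [0,0,0],"spin": 0},{"xyz": [0,0,0],"spin": 0},{"xyz": [0,0,0],"spin": 0},{"xyz": [0,0,0],"spin": 0},{"xyz": [0,0,0],"spin": 0}]}}

```text
time: 16.55
tool_pos: [545.4, -73.1, 45.1]
tcp_rot: [3.141, -0.0, -0.155]
contact_force: [0.5, 1.4, -2.0]
grip_width: 53.4
finger_force: 30.0
```

Call:
{"name": "jog_arm", "arguments": {"targets": [{"xyz": [0.03,0,0.005],"spin": 0},{"xyz": [0.03,0,0],"spin": 0},{"xyz": [0,0,0],"spin": 0},{"xyz": [0,0,0],"spin": 0},{"xyz": [0,0,0],"spin": 0},{"xyz": [0,0,0],"spin": 0},{"xyz": [0,0,0],"spin": 0},{"xyz": [0,0,0],"spin": 0},{"xyz": [0,0,0],"spin": 0},{"xyz": [0,0,0],"spin": 0}]}}

```text
time: 17.8
tool_pos: [550.1, -73.8, 44.7]
tcp_rot: [3.142, 0.0, -0.155]
contact_force: [-0.2, 0.4, -3.3]
grip_width: 53.9
finger_force: 30.0
```

Call:
{"name": "jog_arm", "arguments": {"targets": [{"xyz": [0.02,0,0],"spin": 0},{"xyz": [0.02,0,0],"spin": 0},{"xyz": [0.02,0,0],"spin": 0},{"xyz": [0,0,0],"spin": 0},{"xyz": [0,0,0],"spin": 0},{"xyz": [0,0,0],"spin": 0},{"xyz": [0,0,0],"spin": 0},{"xyz": [0,0,0],"spin": 0},{"xyz": [0,0,0],"spin": 0},{"xyz": [0,0,0],"spin": 0}]}}

```text
time: 19.05
tool_pos: [553.6, -74.3, 44.6]
tcp_rot: [3.142, 0.003, -0.155]
contact_force: [-5.9, -0.4, 1.2]
grip_width: 53.9
finger_force: 30.0
```

Call:
{"name": "jog_arm", "arguments": {"targets": [{"xyz": [-0.014,0,0.022],"spin": 0},{"xyz": [-0.014,0,0.022],"spin": 0},{"xyz": [-0.013,0,0.022],"spin": 0},{"xyz": [-0.012,0,0.022],"spin": 0},{"xyz": [-0.012,0,0.022],"spin": 0},{"xyz": [-0.012,0,0.022],"spin": 0},{"xyz": [0,0,0],"spin": 0},{"xyz": [0,0,0],"spin": 0},{"xyz": [0,0,0],"spin": 0},{"xyz": [0,0,0],"spin": 0}]}}

```text
time: 20.3
tool_pos: [548.8, -73.7, 34.2]
tcp_rot: [3.141, -0.0, -0.155]
contact_force: [-4.3, 1.1, 5.1]
grip_width: 54.1
finger_force: 30.0
```

Call:
{"name": "jog_arm", "arguments": {"targets": [{"xyz": [-0.01,0,0.025],"spin": 0},{"xyz": [-0.01,0,0.025],"spin": 0},{"xyz": [-0.01,0,0.025],"spin": 0},{"xyz": [-0.01,0,0.025],"spin": 0},{"xyz": [0,0,0],"spin": 0},{"xyz": [0,0,0],"spin": 0},{"xyz": [0,0,0],"spin": 0},{"xyz": [0,0,0],"spin": 0},{"xyz": [0,0,0],"spin": 0},{"xyz": [0,0,0],"spin": 0}]}}

```text
time: 21.55
tool_pos: [546.0, -73.2, 26.2]
tcp_rot: [3.141, -0.001, -0.155]
contact_force: [-0.4, -0.5, 4.3]
grip_width: 53.8
finger_force: 30.0
```

Call:
{"name": "jog_arm", "arguments": {"targets": [{"xyz": [-0.005,0,0.025],"spin": 0},{"xyz": [-0.005,0,0.025],"spin": 0},{"xyz": [-0.005,0,0.025],"spin": 0},{"xyz": [0,0,0.025],"spin": 0},{"xyz": [0,0,0],"spin": 0},{"xyz": [0,0,0],"spin": 0},{"xyz": [0,0,0],"spin": 0},{"xyz": [0,0,0],"spin": 0},{"xyz": [0,0,0],"spin": 0},{"xyz": [0,0,0],"spin": 0}]}}

```text
time: 22.8
tool_pos: [544.6, -73.1, 20.5]
tcp_rot: [3.141, -0.001, -0.155]
contact_force: [-6.4, 1.2, 25.1]
grip_width: 53.5
finger_force: 44.8
```

The force and finger readings suggest the fingertips are on the rail tops. I'll unload, open, rise, and press the heel down from above with closed fingers.

Call:
{"name": "jog_arm", "arguments": {"targets": [{"xyz": [0,0,-0.11],"spin": 0},{"xyz": [0,0,0],"spin": 0},{"xyz": [0,0,0],"spin": 0},{"xyz": [0,0,0],"spin": 0},{"xyz": [0,0,-0.2],"spin": 0},{"xyz": [0,0,-0.4],"spin": 0},{"xyz": [-0.22,0,0],"spin": 0},{"xyz": [0,0,0],"spin": 0},{"xyz": [0,0,0],"spin": 0},{"xyz": [0,0,0],"spin": 0}], "gripper": 100}}

```text
time: 24.05
tool_pos: [527.5, -70.3, 74.8]
tcp_rot: [3.142, -0.0, -0.155]
contact_force: [0.2, -0.1, 0.0]
grip_width: 91.7
finger_force: 0.0
```

Call:
{"name": "jog_arm", "arguments": {"targets": [{"xyz": [0,0,0],"spin": 0},{"xyz": [0,0,0],"spin": 0},{"xyz": [0,0,0],"spin": 0},{"xyz": [0,0,0],"spin": 0},{"xyz": [0,0,0],"spin": 0},{"xyz": [0,0,0],"spin": 0},{"xyz": [0,0,0],"spin": 0},{"xyz": [0,0,0],"spin": 0},{"xyz": [0,0,0],"spin": 0},{"xyz": [0,0,0],"spin": 0}], "gripper": 0}}

```text
time: 25.3
tool_pos: [527.0, -70.2, 74.9]
tcp_rot: [3.142, 0.0, -0.155]
contact_force: [0.3, 0.1, -0.6]
grip_width: 1.2
finger_force: 0.0
```

```bash
python3 - <<'E'
from h import *
print(toH(bot.get_obs()['tool_pos']))
im=bot.capture("side");cv2.imwrite("pics/s4f.png",im)
cv2.imwrite("pics/s4.png",cv2.resize(im[170:250,270:390],None,fx=6,fy=6,interpolation=cv2.INTER_CUBIC))
E
```

```text
[-39.3 -37.9]
```

View pics/s4.png

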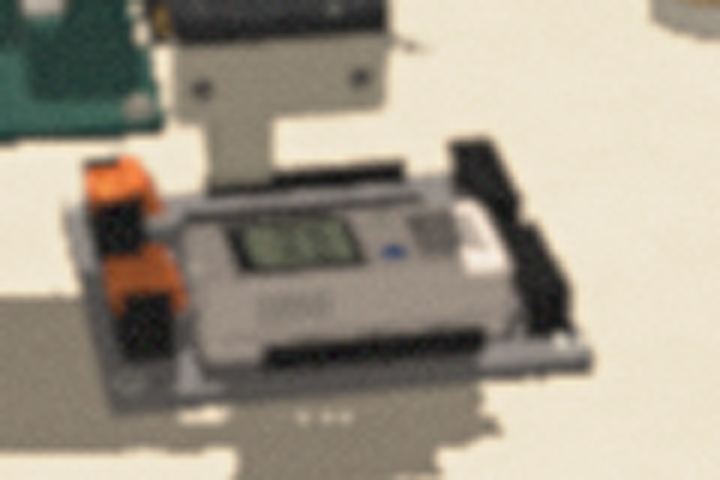

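The logger is in the right bay and looks flat, with the hook behind its heel at crop (150,280). A press with closed fingers will confirm it: contact should come at TCP ≈ 44.

Call:
{"name": "jog_arm", "arguments": {"targets": [{"xyz": [-0.06,0,0.15],"spin": 0},{"xyz": [0,0,0.15],"spin": 0},{"xyz": [0,0,0.05],"spin": 0},{"xyz": [0,0,0.03],"spin": 0},{"xyz": [0,0,0.03],"spin": 0},{"xyz": [0,0,0.03],"spin": 0},{"xyz": [0,0,0.02],"spin": 0},{"xyz": [0,0,0],"spin": 0},{"xyz": [0,0,0],"spin": 0},{"xyz": [0,0,0],"spin": 0}]}}

```text
time: 26.6
tool_pos: [522.3, -69.5, 43.9]
tcp_rot: [3.141, -0.002, -0.155]
contact_force: [-18.7, 3.7, 53.1]
grip_width: 0.1
finger_force: 26.7
```

Seated: contact came at 43.9 mm under a firm press. Next I'll open, regrip near the heel above the rails, and tug.

Call:
{"name": "jog_arm", "arguments": {"targets": [{"xyz": [0,0,-0.05],"spin": 0},{"xyz": [0,0,-0.35],"spin": 0},{"xyz": [0.14,0,0],"spin": 0},{"xyz": [0,0,0],"spin": 0},{"xyz": [0,0,0],"spin": 0},{"xyz": [0,0,0],"spin": 0},{"xyz": [0,0,0.2],"spin": 0},{"xyz": [0,0,0.2],"spin": 0},{"xyz": [0,0,0.15],"spin": 0},{"xyz": [0,0,0],"spin": 0}], "gripper": 100}}

```text
time: 27.85
tool_pos: [532.4, -71.0, 24.6]
tcp_rot: [-3.141, 0.003, -0.155]
contact_force: [0.8, -0.5, 0.1]
grip_width: 91.3
finger_force: 0.0
```

```bash
python3 - <<'E'
from h import *
o=bot.get_obs();print(toH(o['tool_pos']),o['tool_pos'],o['contact_force'],o['grip_width'])
E
```

```text
[-33.8 -37.9] [532.42869228 -70.97609772  24.620693  ] [ 0.78555918 -0.54333758  0.12387746] 91.29992123781822
```

Call:
{"name": "jog_arm", "arguments": {"targets": [{"xyz": [0,0,0.015],"spin": 0},{"xyz": [0,0,0],"spin": 0},{"xyz": [0,0,0],"spin": 0},{"xyz": [0,0,0],"spin": 0},{"xyz": [0,0,0],"spin": 0},{"xyz": [0,0,0],"spin": 0},{"xyz": [0,0,-0.01],"spin": 0},{"xyz": [0,0,-0.01],"spin": 0},{"xyz": [0,0,-0.01],"spin": 0},{"xyz": [0,0,0],"spin": 0}], "gripper": 40}}

```text
time: 29.1
tool_pos: [533.3, -71.1, 27.1]
tcp_rot: [-3.142, 0.0, -0.155]
contact_force: [2.0, -0.3, -6.7]
grip_width: 53.7
finger_force: 30.0
```

Call:
{"name": "jog_arm", "arguments": {"targets": [{"xyz": [0,0,-0.01],"spin": 0},{"xyz": [0,0,-0.01],"spin": 0},{"xyz": [0,0,-0.01],"spin": 0},{"xyz": [0,0,0],"spin": 0},{"xyz": [0,0,0],"spin": 0},{"xyz": [0,0,0],"spin": 0},{"xyz": [0,0,0],"spin": 0},{"xyz": [0,0,0],"spin": 0},{"xyz": [0,0,0],"spin": 0},{"xyz": [0,0,0],"spin": 0}]}}

```text
time: 30.35
tool_pos: [533.4, -71.2, 29.8]
tcp_rot: [3.141, -0.0, -0.155]
contact_force: [1.1, -0.7, -6.3]
grip_width: 53.5
finger_force: 30.0
```

Call:
{"name": "jog_arm", "arguments": {"targets": [{"xyz": [0,0,-0.015],"spin": 0},{"xyz": [0,0,-0.015],"spin": 0},{"xyz": [0,0,-0.015],"spin": 0},{"xyz": [0,0,0],"spin": 0},{"xyz": [0,0,0],"spin": 0},{"xyz": [0,0,0],"spin": 0},{"xyz": [0,0,0],"spin": 0},{"xyz": [0,0,0],"spin": 0},{"xyz": [0,0,0],"spin": 0},{"xyz": [0,0,0],"spin": 0}]}}

```text
time: 31.6
tool_pos: [533.4, -71.2, 33.4]
tcp_rot: [3.141, -0.0, -0.155]
contact_force: [3.4, -1.2, -3.3]
grip_width: 54.2
finger_force: 30.0
```

The heel lifted about 10 mm with only 3 N on the wrist, so the right bay's catch is the worn one. I'll swing the heel up using the toe hook as the pivot, then move to the left bay.

Call:
{"name": "jog_arm", "arguments": {"targets": [{"xyz": [0.01,0,-0.04],"spin": 0},{"xyz": [0.015,0,-0.04],"spin": 0},{"xyz": [0.015,0,-0.04],"spin": 0},{"xyz": [0.015,0,-0.04],"spin": 0},{"xyz": [0.015,0,-0.04],"spin": 0},{"xyz": [0.015,0,-0.04],"spin": 0},{"xyz": [0,0,0],"spin": 0},{"xyz": [0,0,0],"spin": 0},{"xyz": [0,0,0],"spin": 0},{"xyz": [0,0,0],"spin": 0}]}}

```text
time: 32.85
tool_pos: [540.3, -72.3, 52.6]
tcp_rot: [3.142, -0.0, -0.155]
contact_force: [-1.6, 0.8, -3.9]
grip_width: 53.5
finger_force: 30.0
```

Call:
{"name": "jog_arm", "arguments": {"targets": [{"xyz": [-0.05,0,0],"spin": 0},{"xyz": [-0.05,0,0],"spin": 0},{"xyz": [-0.06,0,0],"spin": 0},{"xyz": [0,0,-0.2],"spin": 0},{"xyz": [0,0,-0.25],"spin": 0},{"xyz": [0,-0.35,0],"spin": 0},{"xyz": [0,-0.4,0],"spin": 0},{"xyz": [0,-0.2,0],"spin": 0},{"xyz": [0,0,0],"spin": 0},{"xyz": [0,0,0],"spin": 0}]}}

```text
time: 34.1
tool_pos: [539.2, 4.1, 88.7]
tcp_rot: [3.141, -0.0, -0.155]
contact_force: [1.3, -0.2, -2.7]
grip_width: 54.2
finger_force: 30.0
```

```bash
python3 - <<'E'
from h import *
o=bot.get_obs();print(toH(o['tool_pos']),o['tool_pos'],o['contact_force'],o['grip_width'])
im=bot.capture("side");cv2.imwrite("pics/s5f.png",im)
cv2.imwrite("pics/s5.png",cv2.resize(im[120:245,265:395],None,fx=4.5,fy=4.5,interpolation=cv2.INTER_CUBIC))
E
```

```text
[-38.7  37.3] [539.20607898   4.05134575  88.681414  ] [ 1.28243074 -0.15198156 -2.66068101] 54.20085762273869
```

View pics/s5.png

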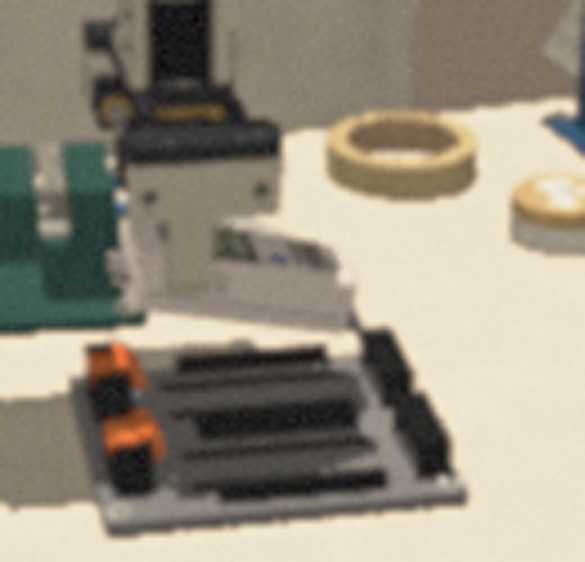

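Bottom-edge slope gives about 0.22–0.25 rad (the hook geometry suggests 0.25), so the tilt is usable. I'll lower into the left bay with the tip 2–3 mm above the floor, just short of the overhang.

Call:
{"name": "jog_arm", "arguments": {"targets": [{"xyz": [0.045,-0.009,0],"spin": 0},{"xyz": [0,0,0.2],"spin": 0},{"xyz": [0,0,0.15],"spin": 0},{"xyz": [0,0,0.06],"spin": 0},{"xyz": [0,0,0.03],"spin": 0},{"xyz": [0,0,0.01],"spin": 0},{"xyz": [0,0,0.01],"spin": 0},{"xyz": [0,0,0],"spin": 0},{"xyz": [0,0,0],"spin": 0},{"xyz": [0,0,0],"spin": 0}]}}

```text
time: 35.4
tool_pos: [542.9, 4.9, 51.9]
tcp_rot: [3.141, -0.0, -0.155]
contact_force: [-1.0, -0.2, -1.4]
grip_width: 53.7
finger_force: 30.0
```

Call:
{"name": "jog_arm", "arguments": {"targets": [{"xyz": [0.025,0,0],"spin": 0},{"xyz": [0.025,0,0.01],"spin": 0},{"xyz": [0.02,0,0.01],"spin": 0},{"xyz": [0,0,0],"spin": 0},{"xyz": [0,0,0],"spin": 0},{"xyz": [0,0,0],"spin": 0},{"xyz": [0,0,0],"spin": 0},{"xyz": [0,0,0],"spin": 0},{"xyz": [0,0,0],"spin": 0},{"xyz": [0,0,0],"spin": 0}]}}

```text
time: 36.65
tool_pos: [548.4, 4.1, 50.1]
tcp_rot: [3.141, -0.0, -0.155]
contact_force: [-1.1, 0.1, -2.5]
grip_width: 53.3
finger_force: 30.0
```

Call:
{"name": "jog_arm", "arguments": {"targets": [{"xyz": [0.025,0,0.01],"spin": 0},{"xyz": [0.025,0,0.01],"spin": 0},{"xyz": [0.02,0,0],"spin": 0},{"xyz": [0,0,0],"spin": 0},{"xyz": [0,0,0],"spin": 0},{"xyz": [0,0,0],"spin": 0},{"xyz": [0,0,0],"spin": 0},{"xyz": [0,0,0],"spin": 0},{"xyz": [0,0,0],"spin": 0},{"xyz": [0,0,0],"spin": 0}]}}

```text
time: 37.9
tool_pos: [553.9, 3.2, 48.5]
tcp_rot: [3.142, -0.0, -0.155]
contact_force: [-0.1, -0.7, -2.2]
grip_width: 54.1
finger_force: 30.0
```

Call:
{"name": "jog_arm", "arguments": {"targets": [{"xyz": [0.02,0,0],"spin": 0},{"xyz": [0.02,0,0],"spin": 0},{"xyz": [0,0,0.01],"spin": 0},{"xyz": [0,0,0.01],"spin": 0},{"xyz": [0,0,0.01],"spin": 0},{"xyz": [0,0,0],"spin": 0},{"xyz": [0,0,0],"spin": 0},{"xyz": [0,0,0],"spin": 0},{"xyz": [0,0,0],"spin": 0},{"xyz": [0,0,0],"spin": 0}]}}

```text
time: 39.15
tool_pos: [553.7, 3.4, 45.8]
tcp_rot: [3.141, 0.007, -0.155]
contact_force: [-11.6, 1.2, 5.5]
grip_width: 53.4
finger_force: 30.0
```

Call:
{"name": "jog_arm", "arguments": {"targets": [{"xyz": [-0.03,0,0.03],"spin": 0},{"xyz": [-0.02,0,0.03],"spin": 0},{"xyz": [-0.017,0,0.03],"spin": 0},{"xyz": [-0.016,0,0.03],"spin": 0},{"xyz": [-0.015,0,0.03],"spin": 0},{"xyz": [-0.015,0,0.03],"spin": 0},{"xyz": [-0.014,0,0.03],"spin": 0},{"xyz": [-0.01,0,0.03],"spin": 0},{"xyz": [0,0,0],"spin": 0},{"xyz": [0,0,0],"spin": 0}]}}

```text
time: 40.4
tool_pos: [548.8, 4.0, 27.8]
tcp_rot: [-3.142, -0.006, -0.155]
contact_force: [5.1, -1.6, 3.5]
grip_width: 54.0
finger_force: 30.0
```

Call:
{"name": "jog_arm", "arguments": {"targets": [{"xyz": [0,0,0.015],"spin": 0},{"xyz": [0,0,0.015],"spin": 0},{"xyz": [0,0,0.015],"spin": 0},{"xyz": [0,0,0.01],"spin": 0},{"xyz": [0,0,0],"spin": 0},{"xyz": [0,0,0],"spin": 0},{"xyz": [0,0,0],"spin": 0},{"xyz": [0,0,0],"spin": 0},{"xyz": [0,0,0],"spin": 0},{"xyz": [0,0,0],"spin": 0}]}}

```text
time: 41.65
tool_pos: [547.2, 4.2, 25.3]
tcp_rot: [3.141, -0.003, -0.155]
contact_force: [-2.9, -0.5, 25.7]
grip_width: 53.6
finger_force: 30.0
```

Call:
{"name": "jog_arm", "arguments": {"targets": [{"xyz": [0,0,-0.03],"spin": 0},{"xyz": [0,0,0],"spin": 0},{"xyz": [0,0,0],"spin": 0},{"xyz": [0,0,0],"spin": 0},{"xyz": [0,0,-0.25],"spin": 0},{"xyz": [0,0,-0.25],"spin": 0},{"xyz": [-0.12,0,0],"spin": 0},{"xyz": [0,0,0],"spin": 0},{"xyz": [0,0,0],"spin": 0},{"xyz": [0,0,0],"spin": 0}], "gripper": 100}}

```text
time: 42.9
tool_pos: [536.6, 5.9, 64.4]
tcp_rot: [3.141, 0.001, -0.155]
contact_force: [-0.3, -0.2, 0.9]
grip_width: 91.9
finger_force: 0.0
```

Call:
{"name": "jog_arm", "arguments": {"targets": [{"xyz": [0,0,0],"spin": 0},{"xyz": [0,0,0],"spin": 0},{"xyz": [0,0,0],"spin": 0},{"xyz": [0,0,0],"spin": 0},{"xyz": [0,0,0],"spin": 0},{"xyz": [0,0,0.15],"spin": 0},{"xyz": [0,0,0.08],"spin": 0},{"xyz": [0,0,0.035],"spin": 0},{"xyz": [0,0,0.035],"spin": 0},{"xyz": [0,0,0],"spin": 0}], "gripper": 0}}

```text
time: 44.15
tool_pos: [538.7, 5.8, 44.1]
tcp_rot: [-3.141, -0.006, -0.155]
contact_force: [-3.8, 1.6, 25.8]
grip_width: 1.1
finger_force: 12.7
```

Seated again (44.1 mm). Regrip near the heel and tug.

Call:
{"name": "jog_arm", "arguments": {"targets": [{"xyz": [0,0,-0.05],"spin": 0},{"xyz": [0,0,-0.3],"spin": 0},{"xyz": [0.09,0,0],"spin": 0},{"xyz": [0,0,0],"spin": 0},{"xyz": [0,0,0],"spin": 0},{"xyz": [0,0,0],"spin": 0},{"xyz": [0,0,0.2],"spin": 0},{"xyz": [0,0,0.2],"spin": 0},{"xyz": [0,0,0.15],"spin": 0},{"xyz": [0,0,0],"spin": 0}], "gripper": 100}}

```text
time: 45.4
tool_pos: [542.9, 4.9, 23.4]
tcp_rot: [3.141, 0.003, -0.155]
contact_force: [0.4, -0.2, 0.4]
grip_width: 91.1
finger_force: 0.0
```

Call:
{"name": "jog_arm", "arguments": {"targets": [{"xyz": [0,0,0],"spin": 0},{"xyz": [0,0,0],"spin": 0},{"xyz": [0,0,0],"spin": 0},{"xyz": [0,0,0],"spin": 0},{"xyz": [0,0,0],"spin": 0},{"xyz": [0,0,-0.01],"spin": 0},{"xyz": [0,0,-0.01],"spin": 0},{"xyz": [0,0,-0.01],"spin": 0},{"xyz": [0,0,-0.01],"spin": 0},{"xyz": [0,0,0],"spin": 0}], "gripper": 40}}

```text
time: 46.65
tool_pos: [543.3, 4.9, 27.0]
tcp_rot: [3.141, 0.002, -0.155]
contact_force: [1.5, 0.5, -15.8]
grip_width: 54.0
finger_force: 30.0
```

Call:
{"name": "jog_arm", "arguments": {"targets": [{"xyz": [0,0,-0.01],"spin": 0},{"xyz": [0,0,0],"spin": 0},{"xyz": [0,0,0],"spin": 0},{"xyz": [0,0,0],"spin": 0},{"xyz": [0,0,0],"spin": 0},{"xyz": [0,0,0],"spin": 0},{"xyz": [0,0,0],"spin": 0},{"xyz": [0,0,0],"spin": 0},{"xyz": [0,0,0],"spin": 0},{"xyz": [0,0,0],"spin": 0}]}}

```text
time: 47.9
tool_pos: [542.9, 5.0, 28.1]
tcp_rot: [3.142, 0.002, -0.155]
contact_force: [0.2, 0.9, -25.8]
grip_width: 53.6
finger_force: 30.0
```

It holds 25 N. Lower, release and retract.

Call:
{"name": "jog_arm", "arguments": {"targets": [{"xyz": [0,0,0.03],"spin": 0},{"xyz": [0,0,0.03],"spin": 0},{"xyz": [0,0,0.01],"spin": 0},{"xyz": [0,0,0],"spin": 0},{"xyz": [0,0,0],"spin": 0},{"xyz": [0,0,0],"spin": 0},{"xyz": [0,0,0],"spin": 0},{"xyz": [0,0,0],"spin": 0},{"xyz": [0,0,0],"spin": 0},{"xyz": [0,0,0],"spin": 0}]}}

```text
time: 49.15
tool_pos: [546.0, 4.5, 25.8]
tcp_rot: [3.142, -0.006, -0.155]
contact_force: [0.1, -0.6, 6.3]
grip_width: 53.4
finger_force: 30.0
```

Call:
{"name": "jog_arm", "arguments": {"targets": [{"xyz": [0,0,0],"spin": 0},{"xyz": [0,0,0],"spin": 0},{"xyz": [0,0,0],"spin": 0},{"xyz": [0,0,0],"spin": 0},{"xyz": [0,0,-0.25],"spin": 0},{"xyz": [0,0,-0.25],"spin": 0},{"xyz": [-0.1,0,0],"spin": 0},{"xyz": [0,0,0],"spin": 0},{"xyz": [0,0,0],"spin": 0},{"xyz": [0,0,0],"spin": 0}], "gripper": 100}}

```text
time: 50.4
tool_pos: [535.8, 6.0, 62.8]
tcp_rot: [3.141, 0.001, -0.155]
contact_force: [0.1, 0.7, 0.2]
grip_width: 91.8
finger_force: 0.0
```

Call:
{"name": "jog_arm", "arguments": {"targets": [{"xyz": [0,0,0],"spin": 0},{"xyz": [0,0,0],"spin": 0},{"xyz": [0,0,0],"spin": 0},{"xyz": [0,0,0],"spin": 0},{"xyz": [0,0,0],"spin": 0},{"xyz": [0.1,0,0.1],"spin": 0},{"xyz": [0,0,0.1],"spin": 0},{"xyz": [0,0,0.04],"spin": 0},{"xyz": [0,0,0.02],"spin": 0},{"xyz": [0,0,0],"spin": 0}], "gripper": 0}}

```text
time: 51.65
tool_pos: [545.2, 4.7, 44.2]
tcp_rot: [-3.142, -0.004, -0.155]
contact_force: [-1.6, -0.4, 13.2]
grip_width: 0.8
finger_force: 6.6
```

Call:
{"name": "jog_arm", "arguments": {"targets": [{"xyz": [0,0,-0.05],"spin": 0},{"xyz": [0,0,-0.3],"spin": 0},{"xyz": [0,0,-0.5],"spin": 0},{"xyz": [0,0,-0.5],"spin": 0},{"xyz": [-0.5,0,0],"spin": 0},{"xyz": [-0.5,0,0],"spin": 0},{"xyz": [-0.5,0,0],"spin": 0},{"xyz": [0,0,0],"spin": 0},{"xyz": [0,0,0],"spin": 0},{"xyz": [0,0,0],"spin": 0}]}}

```text
time: 52.9
tool_pos: [426.3, 23.1, 150.5]
tcp_rot: [3.142, -0.001, -0.155]
contact_force: [0.4, 0.4, -0.4]
grip_width: 0.5
finger_force: 0.0
```

Flat at 44.2 mm, released and retracted clear. Handing in.

```bash
python3 -c "
from plant import bot
print(bot.close_job())"
```

```text
the job is handed in; nothing more can be done
None
```

The logger is clipped flat in the left bay and released: that catch held a tug of about 25 N, while the right bay's catch was the worn one and let go; I handed the job in at about 53 s and was shown no verdict.

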